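# Bring the bench carriage to rest at the pointer

### The job

Push the free-rolling work carriage along the jeweller's rail to the left, until the index blade on its edge stands in line with the pointer on the rail, and brake it to rest there so that it stays in line by itself, untouched, for at least three seconds. Put the closed fingers into the pocket between its two sprung buffers and push and brake with a light touch on these, never pressing on the carriage with more than 6 N and never driving a buffer fully in; let the carriage strike neither end stop, and leave everything else on the bench alone. Finish with the hand clear of it.

Things in the scene. Friction and masses are not known exactly. Their poses are not given: they have to be found in the camera images.
- rail: Fixed bench rail: dark base plate 240 x 760 mm, 12 mm thick, two bright rails, at each end a grey stop block with rubber pad (top 58 mm above the table). Origin on the table under the middle of the travel; y runs along the rail (robot's left), x across it, away from the robot. The carriage meets the left stop at joint 0.30, the right stop at 0.
- carriage (a joint): Place of the carriage along the rail's +y (m): 0 at the right end stop, 0.30 at the left one; starts between 0.03 and 0.10. Moving mass in all about 2.4 kg (nominal, true 0.7 to 1.4 times that), rolling drag about 0.2 N per m/s plus 0.008 N dry friction: it coasts a long way. Frame of aluminium, 376 mm along the rail, 146 mm wide; low deck with ring clamp (under 95 mm high) in its far half.
- pocket (a point): Middle of the carriage's open-topped pocket, 62 mm above the table, moves with the carriage: a good TCP place for closed fingers pointing down. Pocket 240 mm long along the rail between the resting buffer faces (each 120 mm from here), 84 mm wide (walls 42 mm either side). Floor 36 mm, walls and spring housings 82 mm above the table.
- buffer_left (a joint): How far the pocket's left (+y) buffer is pushed in, towards +y (m): 0 at rest, 0.04 fully in. Black rubber block, face 76 mm wide, 40 to 80 mm above the table, 0.02 kg, soft spring 18 N/m without preload, damping 0.4 N per m/s. Pushing it drives the carriage left. Springy: the carriage bounces off a hand held still.
- buffer_right (a joint): The same for the pocket's right (-y) buffer, face at rest 120 mm to the -y side of pocket, pushed in towards -y; pushing it brakes a carriage that rolls left, or drives it right.
- index_tip (a point): Tip of the index blade, a flat steel tongue 5 mm wide sticking out of the middle of the carriage's far edge (away from the robot), 44 mm above the table; moves with the carriage.
- mark: Pointer block: dark steel rider 30 mm long with a brass screw and a 5 mm wide steel pointer towards the carriage, fixed on the rail's base plate at its far side. Origin on its underside, on the pointer's centre line; axes as the rail's. In line means index tip and this origin at the same place along the rail's y; across, a gap stays.
- bench_block: bystander: steel block 55 x 55 x 20 mm, origin under its centre
- mandrel: bystander: steel cone on a round foot, 120 mm high
- pickle_jar: bystander: glass jar with blue cap, 150 mm high
- bur_cup: bystander: white cup 70 mm high
- graver: bystander: tool with handle, lying
- chasing_hammer: bystander: hammer lying between robot and rail
- weight: bystander: brass cylinder, 36 mm across and 30 mm high, on the rail's base plate
- bezel_ring: bystander: copper ring, 36 mm across and 12 mm high, on the rail's base plate

How it is judged:
On the way:
1. the carriage stands in line with the pointer, at rest and untouched, for 3 s (y of index_tip in the frame of mark between -0.012 and 0.012 m and velocity of joint carriage between -0.012 and 0.012 m/s and contact force between each of the arm, the fingers and carriage below 0.05 N), for 3 s.
At the end, for the whole second after the job is handed in: index tip within 12 mm of the pointer along the rail, carriage slower than 12 mm/s, hand clear (y of index_tip in the frame of mark between -0.012 and 0.012 m and velocity of joint carriage between -0.012 and 0.012 m/s); the robot touches nothing.
It fails at once if the carriage strikes an end stop (value of joint carriage above 0.298 m or value of joint carriage below 0.002 m).
It fails at once if a buffer is driven fully in (value of joint any of buffer_left, buffer_right above 0.0385 m).
It fails at once if the robot presses on the carriage with more than 6 N (contact force between any of the arm, the fingers and carriage above 6 N).
It fails at once if something else on the bench is disturbed (distance of any of bench_block, mandrel, pickle_jar, bur_cup, graver, chasing_hammer, weight, bezel_ring from where it was at the start of the episode above 0.03 m).
It also fails if it takes over 35 s, if anything falls off the work surface, if the arm or the gripper's body presses on something with over 40 N, if the wrist force passes 120 N, or if a joint passes its speed limit or range.

### The arm

A 7-joint arm with a two-finger parallel gripper is mounted at the origin on the work surface. World frame = base frame: x ahead of the robot, y to its left, z up, the work surface at z = 0. Lengths are in m, angles in rad, forces in N, time in s.
With the tool pointing down it reaches from about 0.4 to 0.75 m from the base axis. Payload 19.5 kg.
Tool frame: the origin (TCP) lies between the finger pads, 19 mm behind the fingertips; this is the grasp point; y points along the fingers, x is the direction in which the jaws open and shut, and the axes are right-handed (so a half turn about y gives the same grasp; the last joint's range is limited). The gripper opens to 85 mm and grips with 20 to 120 N. Pads are 22 mm wide; open, the fingers measure 114 mm over their backs; the gripper's body (76 mm by 85 mm) begins 54 mm behind the grasp point. The pads swing forward as they close: fully open they stand 13 mm farther back than shut.
Start: joints at [1.273, 0.707, -0.028, 1.485, 0.022, 0.951, -0.075], TCP at [0.145, -0.556, 0.25] pointing down, gripper open.
Joint ranges: [-2.71, 2.71], [-0.32, 2.16], [-1.57, 1.52], [0, 2.45], [-1.46, 4.6], [0, 2.02], [-2.83, 2.83]. Speed limits (rad/s): [1.89, 1.89, 2.57, 2.57, 3.01, 3.01, 3.01].

### API

Orientations are given as a unit quaternion [w, x, y, z].
In Python, from cell import env, solve_ik, status, vision, spotter gives the robot as it stands. The module is installed in compiled form; this text tells all that it offers. Calls block until the motion is done:
- env.move_pose(position, orientation): joint-space move of the TCP to a pose.
- env.move_linear(position, vel=0.15, rotation=None): straight line of the TCP; rotation=None keeps the orientation; vel is the mean speed in m/s.
- env.movej(angles): joint-space move.
- env.gripper_to(opening): finger opening in m; the grip force is fixed at half the most; returns when the fingers have stopped.
- env.pause(seconds).
- solve_ik(position, orientation): joint angles nearest the present ones, or None.
- status.read_state(): the state.
- vision.grab_frame(name): name is "scene" or "top" or "wrist"; returns a dict with "image" (384x512x3 uint8, red, green, blue), "z_map" (384x512 float32, m along the optical axis (not along the pixel's ray), 0 where there is no reading), "fx", "fy", "cx", "cy" (pixels), "world_from_camera" (4x4, takes a point from camera to world coordinates); the wrist camera has in their place "T_tool_cam" (4x4, takes a point from camera to tool coordinates, whose origin is the TCP and whose axes are the tool frame's). Camera axes: x right, y up, looking along -z (the intrinsics and any distortion apply to the point x, -y, -z); pixel columns grow to the right and rows downward; lengths in m; the calibration is good to about 2 mm. The wrist camera is an equidistant fisheye: a pixel r from the principal point sees the ray r / f radians off the axis. A picture is of the moment at which its call begins: read the wrist's pose just before it.
A pose or a line that the arm cannot do raises env.IKError and nothing moves.
- env.job_done(): hands the job in, once; it reports no verdict.
Trained networks look in a picture, given as the dict that the camera call returned (one of the last four; its "shot" number tells which), for a name from the list of things; names that differ only in an ending like _2 or _b are one class to them, and where a whole thing is asked for, a point or a joint stands for the part that bears it (a point fixed in the world has none). Each returns a list of dicts, best first, with "score" (0 to 1); they miss things now and then, are a little off and sometimes report something else, mostly with a low value. They report only what shows in the picture. A call takes as long as a camera call.
- spotter.look_for(picture, query): "bbox" ([left, top, width, height] in pixels, round what is visible of it).
The state is a dict: "time_s": time; "joint_positions": joint angles; "joint_velocities": joint speeds; "tau": joint torques, N m; "position": TCP position; "tool_rot": TCP orientation; "wrist_force": force on the tool from outside, world axes, zero at the start; "moment": the same for the moment, N m; "opening": finger opening in m.
Only numpy, scipy, OpenCV 4.12 (cv2) and the standard library are available. Lean on these libraries where they do the work, as an engineer would, in place of code of your own. Each camera call takes 0.05 s, during which the arm holds its last target.

## Working session

There is one attempt and no reset: what is moved stays moved. The work goes in short steps, each a Python script; the robot and the scene stay as the last script left them, time stands still between calls to the robot, and variables do not carry over. Pictures are saved under pics/ and viewed, and the job is handed in when it is done.

```bash
mkdir -p pics; python3 - <<'E'
from cell import env, solve_ik, status, vision, spotter
import cv2
s=status.read_state();print({k:s[k] for k in s})
for n in ["scene","top"]:
    f=vision.grab_frame(n);cv2.imwrite(f"pics/{n}0.png",f["image"][:,:,::-1])
    print(n,f["fx"],f["cx"],f["cy"],f["world_from_camera"])
    for q in ["rail","carriage","pocket","index_tip","mark","buffer_left","buffer_right","weight","bezel_ring"]:
        r=spotter.look_for(f,q);print(q,[(x["bbox"],round(x["score"],2)) for x in r[:2]])
print(status.read_state()["time_s"])
E
```

```text
{'time_s': 0.0, 'joint_positions': array([ 1.27328702,  0.70708716, -0.02762336,  1.48498033,  0.02203015,
        0.9508984 , -0.07552445]), 'joint_velocities': array([ 2.68701859e-04, -1.22102272e-03,  1.18350133e-03,  9.29545811e-04,
        8.69125536e-04, -3.77666520e-07,  8.50889260e-04]), 'tau': array([ 2.02731990e-04, -8.83203077e+01,  1.23459801e+00, -2.36167073e+01,
        1.69003231e-02,  6.53361800e-03, -2.44158025e-05]), 'position': array([ 0.14542803, -0.55606268,  0.24954089]), 'tool_rot': array([ 0.55990887, -0.55947751,  0.43244893, -0.43182739]), 'wrist_force': array([-0.00962232, -0.00085889,  0.78838243]), 'moment': array([-0.02023337,  0.01816193,  0.05939227]), 'opening': 0.08535154301568966}
scene 420.0092433177798 254.15579840279472 192.81379511619963 [[ 0.60283021 -0.52837049  0.59784644  1.24525806]
 [ 0.79772953  0.38510548 -0.46402733 -0.5644906 ]
 [ 0.01494441  0.75664945  0.65364996  0.85547196]
 [ 0.          0.          0.          1.        ]]
rail [([136.9, 139.5, 241.0, 175.0], 0.71), ([271.9, 134.7, 22.2, 15.9], 0.45)]
carriage [([169.1, 167.2, 13
[... 337 characters left out ...]
, ([258.3, 175.4, 22.8, 19.7], 0.71)]
bezel_ring []
top 377.2552023512706 251.7763748378861 189.4156239068121 [[ 0.07431473  0.9744188  -0.21209745  0.21296907]
 [-0.99722995  0.07328015 -0.01274561  0.00780289]
 [ 0.00312297  0.21245712  0.9771654   1.3889073 ]
 [ 0.          0.          0.          1.        ]]
rail [([149.0, 142.6, 205.9, 70.6], 0.61)]
carriage [([227.7, 152.7, 109.2, 50.1], 0.77)]
pocket [([232.8, 150.8, 105.0, 47.8], 0.7)]
index_tip [([228.4, 153.8, 109.5, 45.6], 0.73), ([380.6, 174.8, 23.1, 20.6], 0.41)]
mark []
buffer_left [([239.3, 171.8, 10.1, 22.8], 0.58)]
buffer_right [([315.0, 169.2, 12.2, 22.1], 0.69)]
weight []
bezel_ring [([183.0, 157.8, 0.3, -0.5], 0.43)]
1.0
```

```bash
python3 - <<'E'
import cv2
a=cv2.imread("pics/top0.png");cv2.imwrite("pics/topc.png",cv2.resize(a[125:225,135:365],None,fx=3.4,fy=3.4,interpolation=2))
a=cv2.imread("pics/scene0.png");cv2.imwrite("pics/scenec.png",cv2.resize(a[125:325,120:390],None,fx=2.9,fy=2.9,interpolation=2))
E
```

```text
(no output)
```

View pics/topc.png

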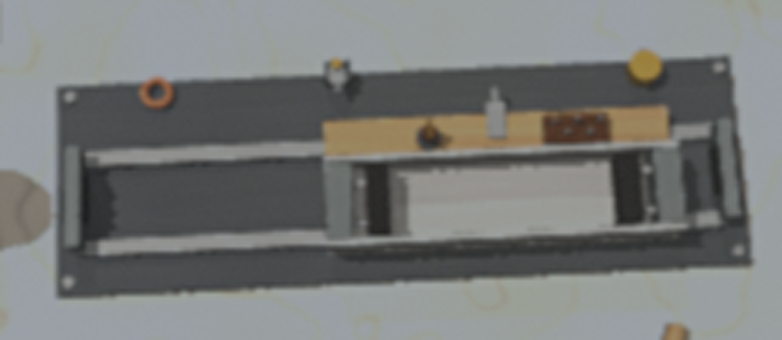

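View pics/scenec.png

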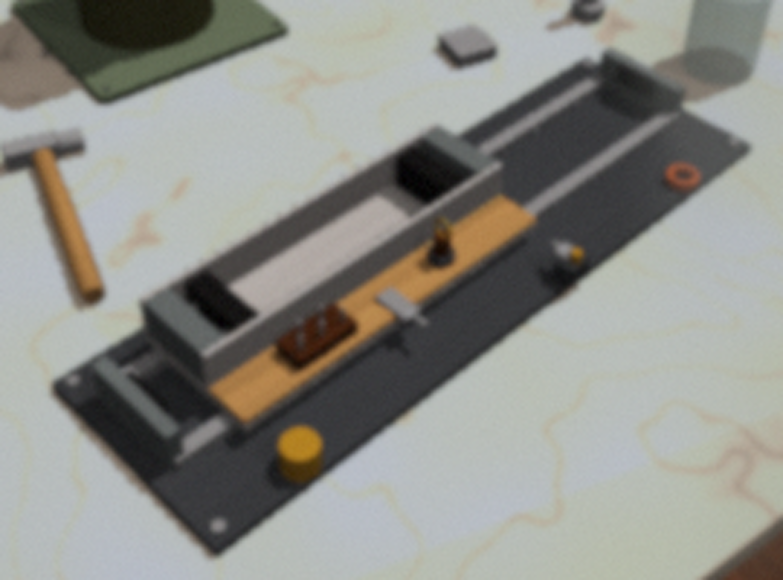

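View pics/top0.png

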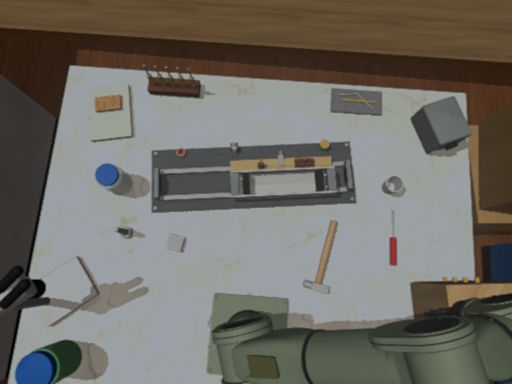

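The top view shows the pocket centre at about (283,181) px, the index tip at about (280,151) and the pointer at about (234,150). The scene view agrees. Next I turn these into world positions.

```bash
cat > h.py <<'E'
import numpy as np, cv2
from cell import env, solve_ik, status, vision, spotter
def ray(f,u,v):
    T=np.array(f["world_from_camera"]); d=np.array([(u-f["cx"])/f["fx"],-(v-f["cy"])/f["fy"],-1.0])
    return T[:3,3],T[:3,:3]@d
def atz(f,u,v,z):
    o,d=ray(f,u,v); return o+d*(z-o[2])/d[2]
def proj(f,p):
    T=np.array(f["world_from_camera"]);c=T[:3,:3].T@(np.array(p)-T[:3,3]);return f["cx"]+f["fx"]*c[0]/-c[2], f["cy"]-f["fy"]*c[1]/-c[2]
E
python3 - <<'E'
from h import *
np.set_printoptions(precision=4,suppress=True)
f=vision.grab_frame("top"); g=vision.grab_frame("scene")
import pickle;pickle.dump((f,g),open("fg.pkl","wb"))
T=lambda a,b:(135+(a+.5)/3.4-.5,125+(b+.5)/3.4-.5)
S=lambda a,b:(120+(a+.5)/2.9-.5,125+(b+.5)/2.9-.5)
for n,p in dict(c1=(57,88),c2=(728,58),c3=(750,263),c4=(57,297)).items(): print(n,atz(f,*T(*p),.012))
print("screws",[atz(f,*T(*p),.014) for p in [(69,96),(719,67),(739,250),(69,282)]])
for n,p,z in [("tip",(494,92),.044),("pointer",(338,88),.035),("rider",(337,72),.035),("housL",(340,160),.082),("housR",(668,152),.082),("faceL",(388,200),.08),("faceR",(614,188),.08)]:
    u,v=T(*p);print(n,atz(f,u,v,z), f["z_map"][int(round(v)),int(round(u))])
for n,p,z in [("s tip",(426,322),.044),("s ptr",(556,243),.035),("s screw",(577,255),.04),]:
    print(n,atz(g,*S(*p),z))
for p in [(201,380),(147,300),(500,165),(437,128)]: print("hous",atz(g,*S(*p),.082))
E
```

```text
c1 [0.6346 0.4191 0.012 ]
c2 [ 0.7269 -0.3321  0.012 ]
c3 [ 0.493  -0.3607  0.012 ]
c4 [0.3992 0.3881 0.012 ]
screws [array([0.6257, 0.4039, 0.014 ]), array([ 0.7147, -0.3217,  0.014 ]), array([ 0.5061, -0.3479,  0.014 ]), array([0.4162, 0.3768, 0.014 ])]
tip [ 0.6563 -0.0687  0.044 ] 1.412127
pointer [0.6509 0.1029 0.035 ] 1.4107771
rider [0.6693 0.1056 0.035 ] 1.4110714
housL [0.5568 0.0908 0.082 ] 1.3514478
housR [ 0.5915 -0.2536  0.082 ] 1.3519403
faceL [0.5179 0.0372 0.08  ] 1.3426313
faceR [ 0.5486 -0.1986  0.08  ] 1.3755729
s tip [ 0.6609 -0.0665  0.044 ]
s ptr [0.6466 0.1094 0.035 ]
s screw [0.675  0.1101 0.04  ]
hous [ 0.6296 -0.2804  0.082 ]
hous [ 0.5218 -0.2718  0.082 ]
hous [0.5629 0.1041 0.082 ]
hous [0.4782 0.091  0.082 ]
```

```bash
cat >> h.py <<'E'
from scipy.spatial.transform import Rotation as Rn
psi=0.124
e=np.array([-np.sin(psi),np.cos(psi),0]); n=np.array([np.cos(psi),np.sin(psi),0]); C=np.array([0.5645,0.0282,0])
def W(t,s,z): return C+t*n+s*e+np.array([0,0,z])
def L(p): p=np.asarray(p)-C; return np.array([p@n,p@e,p[2]])
def quat(xd):
    y=np.array([0,0,-1.]); R=np.column_stack([xd,y,np.cross(xd,y)]); q=Rn.from_matrix(R).as_quat(); return q[[3,0,1,2]]
E
python3 - <<'E'
from h import *
s=status.read_state();q=s["tool_rot"];print(Rn.from_quat(q[[1,2,3,0]]).as_matrix().round(3))
for nm,x in [("e",e),("-e",-e),("n",n),("-n",-n)]:
    a=solve_ik(W(-.031,-.11,.2),quat(x)); print(nm,a, None if a is None else np.abs(a-s["joint_positions"]).round(2))
    for tt,ss in [(-.031,-.2),(-.031,.2)]:
        print(solve_ik(W(tt,ss,.064),quat(x)) is not None)
E
```

```text
[[ 0.253 -0.     0.967]
 [-0.967  0.     0.253]
 [-0.    -1.     0.   ]]
e [ 0.46419428  0.82295344 -0.74032372  1.61854269  0.64784183  0.96051882
  1.19378022] [0.81 0.12 0.71 0.13 0.63 0.01 1.27]
True
True
-e [ 0.02734098  0.74425116  0.13181661  1.63351748 -0.12795278  0.7722665
 -1.23033316] [1.25 0.04 0.16 0.15 0.15 0.18 1.15]
True
True
n [ 0.26530029  0.7508514  -0.32506683  1.62531161  0.30389713  0.81563332
 -0.0640169 ] [1.01 0.04 0.3  0.14 0.28 0.14 0.01]
True
True
-n [-0.20515519  0.82055091  0.61389473  1.64127345 -0.58370562  0.8704508
 -2.37238774] [1.48 0.11 0.64 0.16 0.61 0.08 2.3 ]
True
True
```

```bash
cat > sim.py <<'E'
import numpy as np
def prof(kind,L,T,t):
    x=np.clip(t/T,0,1)
    if kind=="mj": return L*(10*x**3-15*x**4+6*x**5)
    if kind=="cos": return L*(1-np.cos(np.pi*x))/2
    return L*x
def sim(m,kind,g,Ld,vel,tend=6,k=18,d=.4,b=.2,c=.008,dt=.001):
    # g gap, finger moves Ld; returns x,v carriage, maxcomp, sep time
    x=v=0;mc=0;T=Ld/vel;tl=0;xl=0;vl=0;comp=0
    for i in range(int(tend/dt)):
        t=i*dt; F=prof(kind,Ld,T,t)-g
        nc=F-x
        if nc>0:
            f=k*nc+d*(prof(kind,Ld,T,t)-prof(kind,Ld,T,t-dt))/dt-d*v; mc=max(mc,nc)
            if f<0:f=0
            tl=t
        else: f=0
        a=(f-b*v-(c if v>0 else 0))/m; v+=a*dt
        if f==0 and v<0:v=0
        x+=v*dt
        if f>0 : xl,vl=x,v
    return round(tl,2),round(xl,4),round(vl,4),round(mc,4),round(x,3),round(v,4)
if __name__=="__main__":
  for Ld,vel in [(.06,.03),(.07,.03),(.08,.025),(.08,.03)]:
    for kind in ["lin","mj"]:
        for m in [1.7,2.4,3.4]: print(Ld,vel,kind,m,"tsep,xsep,vsep,maxcomp,x6,v6",sim(m,kind,.005,Ld,vel))
E
python3 sim.py
```

```text
0.06 0.03 lin 1.7 tsep,xsep,vsep,maxcomp,x6,v6 (1.19, np.float64(0.0295), np.float64(0.0551), np.float64(0.0092), np.float64(0.187), np.float64(0.0138))
0.06 0.03 lin 2.4 tsep,xsep,vsep,maxcomp,x6,v6 (1.37, np.float64(0.0349), np.float64(0.0558), np.float64(0.011), np.float64(0.218), np.float64(0.025))
0.06 0.03 lin 3.4 tsep,xsep,vsep,maxcomp,x6,v6 (1.59, np.float64(0.0414), np.float64(0.0565), np.float64(0.013), np.float64(0.241), np.float64(0.0343))
0.06 0.03 mj 1.7 tsep,xsep,vsep,maxcomp,x6,v6 (1.49, np.float64(0.0463), np.float64(0.0948), np.float64(0.0156), np.float64(0.339), np.float64(0.039))
0.06 0.03 mj 2.4 tsep,xsep,vsep,maxcomp,x6,v6 (1.61, np.float64(0.0497), np.float64(0.0925), np.float64(0.019), np.float64(0.363), np.float64(0.0517))
0.06 0.03 mj 3.4 tsep,xsep,vsep,maxcomp,x6,v6 (1.74, np.float64(0.052), np.float64(0.088), np.float64(0.0227), np.float64(0.365), np.float64(0.0595))
0.07 0.03 lin 1.7 tsep,xsep,vsep,maxcomp,x6,v6 (1.19, np.float64(0.0295), np.float64(0.0551), np.float64(0.0092), np.float64(0.187), np.float64(0.0138))
0.07 0.03 lin 2.4 tsep,xsep,vsep,maxcom
[... 1842 characters left out ...]
.float64(0.0349), np.float64(0.0558), np.float64(0.011), np.float64(0.218), np.float64(0.025))
0.08 0.03 lin 3.4 tsep,xsep,vsep,maxcomp,x6,v6 (1.59, np.float64(0.0414), np.float64(0.0565), np.float64(0.013), np.float64(0.241), np.float64(0.0343))
0.08 0.03 mj 1.7 tsep,xsep,vsep,maxcomp,x6,v6 (1.69, np.float64(0.0523), np.float64(0.0942), np.float64(0.0141), np.float64(0.334), np.float64(0.0406))
0.08 0.03 mj 2.4 tsep,xsep,vsep,maxcomp,x6,v6 (1.84, np.float64(0.0589), np.float64(0.0962), np.float64(0.0176), np.float64(0.372), np.float64(0.0561))
0.08 0.03 mj 3.4 tsep,xsep,vsep,maxcomp,x6,v6 (2.0, np.float64(0.0648), np.float64(0.0959), np.float64(0.0219), np.float64(0.39), np.float64(0.0673))
```

```bash
python3 - <<'E'
from h import *
env.gripper_to(0.0); print(status.read_state()["time_s"])
env.move_pose(W(-.031,-.10,.19),quat(n)); s=status.read_state();print(s["time_s"],s["position"],L(s["position"]),s["tool_rot"],s["wrist_force"],s["opening"])
f=vision.grab_frame("wrist"); g=vision.grab_frame("top")
import pickle;pickle.dump((f,s,g),open("w1.pkl","wb"))
print(f["fx"],f["cx"],f["cy"],f["T_tool_cam"])
cv2.imwrite("pics/w1.png",f["image"][:,:,::-1]);cv2.imwrite("pics/t1.png",g["image"][:,:,::-1])
E
```

```text
1.8667
4.1167 [ 0.54601275 -0.07586953  0.19005181] [-0.03121687 -0.10098392  0.19005181] [-0.70561929  0.7059526   0.04319622 -0.0432021 ] [-0.68243109 -0.29938018  0.64295544] 5.47387810318763e-05
297.3186396354542 257.7655102809344 191.28147168220627 [[ 9.99999741e-01 -6.31230154e-04 -3.44843822e-04 -9.69895552e-05]
 [-1.39502748e-04  3.00119343e-01 -9.53901651e-01 -1.24552234e-01]
 [ 7.05625788e-04  9.53901453e-01  3.00119177e-01  7.60362183e-02]
 [ 0.00000000e+00  0.00000000e+00  0.00000000e+00  1.00000000e+00]]
```

View pics/w1.png

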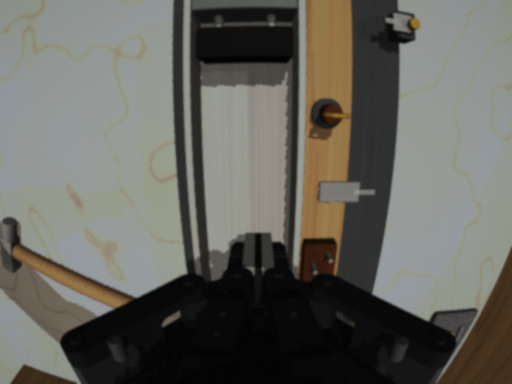

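View pics/t1.png

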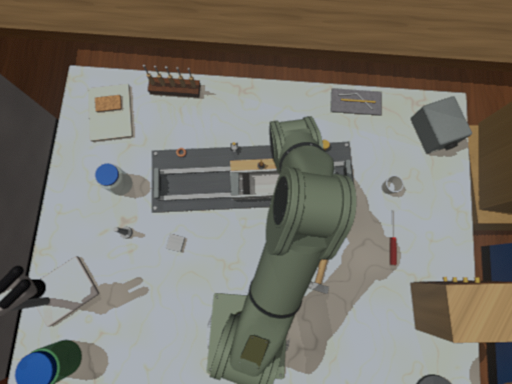

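The wrist view shows the index blade tip at about (375,192), the pointer tip at about (386,20), and the left buffer face at row 62 or so, columns 197–292. The fingers (column 258) line up with the pocket (columns 197–290).

```bash
cat >> h.py <<'E'
def wrist_at(f,s,u,v,z):
    q=s["tool_rot"];R=Rn.from_quat(np.array(q)[[1,2,3,0]]).as_matrix();T=np.array(f["T_tool_cam"])
    x,y=(u-f["cx"])/f["fx"],(v-f["cy"])/f["fy"];r=np.hypot(x,y);k=np.sin(r)/r
    d=np.array([x*k,-y*k,-np.cos(r)])
    o=R@T[:3,3]+s["position"];d=R@T[:3,:3]@d
    return o+d*(z-o[2])/d[2]
E
python3 - <<'E'
from h import *
import pickle
np.set_printoptions(precision=4,suppress=True)
f,s,g=pickle.load(open("w1.pkl","rb"))
for nm,u,v,z in [("tip",375,192,.044),("ptr tip",386,20,.03),("ptr tip",386,20,.044),("screw",414,24,.045),("bufL top L",197,60,.08),("bufL top R",292,60,.08),("wallL",187,150,.082),("wallR",299,150,.082),("wallL",204,278,.082),("wallR in",291,150,.082),("wallL in",192,150,.082)]:
    p=wrist_at(f,s,u,v,z);print(nm,L(p),f["z_map"][v,u])
im=f["image"][:,:,::-1]
cv2.imwrite("pics/w1a.png",cv2.resize(im[0:60,360:430],None,fx=8,fy=8,interpolation=2))
cv2.imwrite("pics/w1b.png",cv2.resize(im[30:200,170:390],None,fx=3.5,fy=3.5,interpolation=2))
E
```

```text
tip [ 0.0869 -0.111   0.044 ] 0.3176714
ptr tip [0.0973 0.065  0.03  ] 0.23375797
ptr tip [0.091  0.0606 0.044 ] 0.23375797
screw [0.1218 0.0616 0.045 ] 0.22687602
bufL top L [-0.0786  0.0088  0.08  ] 0.23679817
bufL top R [-0.0046  0.0077  0.08  ] 0.25412142
wallL [-0.0882 -0.0633  0.082 ] 0.2326857
wallR [ 0.0016 -0.0638  0.082 ] 0.23296133
wallL [-0.0821 -0.184   0.082 ] 0.28266922
wallR in [-0.0048 -0.0638  0.082 ] 0.2763225
wallL in [-0.084  -0.0634  0.082 ] 0.23249272
```

View pics/w1a.png

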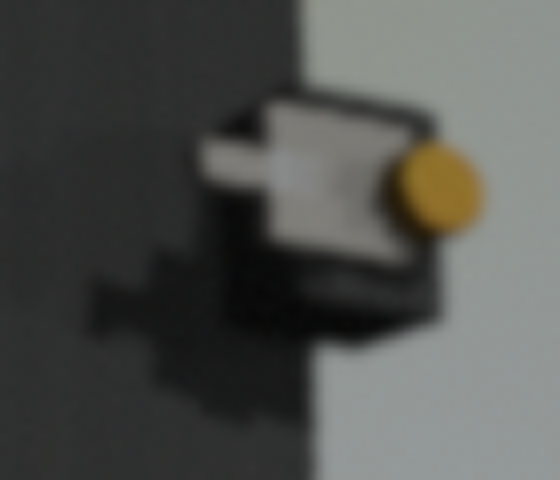

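View pics/w1b.png

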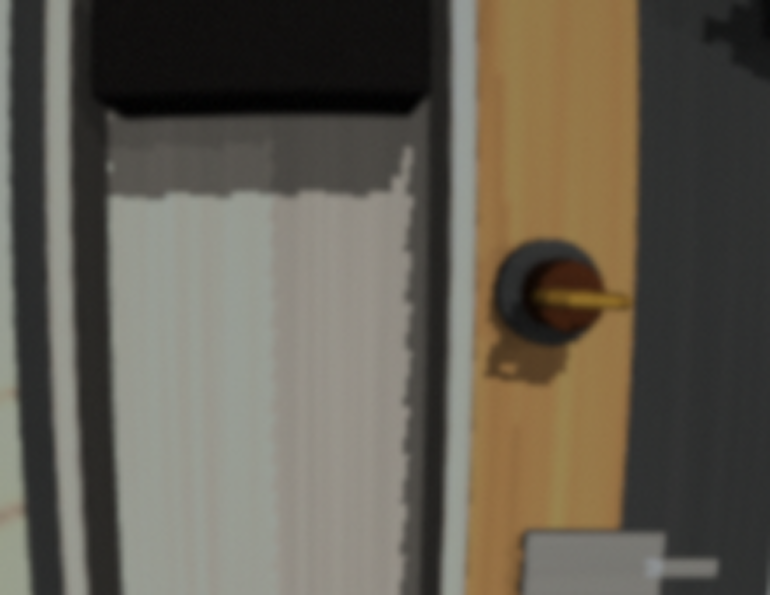

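```bash
cat >> h.py <<'E'
def wproj(f,s,P):
    q=s["tool_rot"];R=Rn.from_quat(np.array(q)[[1,2,3,0]]).as_matrix();T=np.array(f["T_tool_cam"])
    P=(np.asarray(P)-s["position"])@R; c=(P-T[:3,3])@T[:3,:3]
    x,y,z=c[...,0],-c[...,1],-c[...,2];r=np.hypot(x,y);k=np.arctan2(r,z)/np.maximum(r,1e-9)
    return f["cx"]+f["fx"]*x*k, f["cy"]+f["fy"]*y*k
def sproj(f,P):
    T=np.array(f["world_from_camera"]);c=(np.asarray(P)-T[:3,3])@T[:3,:3]
    return f["cx"]+f["fx"]*c[...,0]/-c[...,2], f["cy"]-f["fy"]*c[...,1]/-c[...,2]
SG=np.arange(-.19,.17,.0005)
def strip(f,s,t0,t1,z=.044,nt=8):
    tt=np.linspace(t0,t1,nt);P=C+tt[:,None,None]*n+SG[None,:,None]*e+np.array([0,0,z])
    u,v=wproj(f,s,P) if s is not None else sproj(f,P)
    g=f["image"].astype(np.float32).min(axis=2)   # min channel: wood/brass/copper go dark, steel stays bright
    return cv2.remap(g,u.astype(np.float32),v.astype(np.float32),cv2.INTER_LINEAR,borderValue=0)
def peak(f,s,t0,t1,lo=-.19,hi=.17,z=.044,full=False):
    p=strip(f,s,t0,t1,z).mean(0); p=cv2.GaussianBlur(p[None],(0,0),3)[0]   # 1.5 mm
    w=cv2.GaussianBlur(p[None],(0,0),16)[0]; h=np.where((SG>=lo)&(SG<=hi),p-w,-99)
    i=int(h.argmax()); a=slice(max(i-8,0),i+9); ww=np.clip(h[a],0,None)
    return float((SG[a]*ww).sum()/max(ww.sum(),1e-6)), float(h[i])
E
python3 - <<'E'
from h import *
import pickle
f,s,g=pickle.load(open("w1.pkl","rb")); tp,sc=pickle.load(open("fg.pkl","rb"))
for t0,t1 in [(.074,.08),(.078,.084),(.08,.086)]:
    print("w",peak(f,s,t0,t1),"sc",peak(sc,None,t0,t1),"top",peak(tp,None,t0,t1,hi=.08))
for t0,t1 in [(.090,.096),(.093,.099),(.098,.104)]:
    print("ptr w",peak(f,s,t0,t1,lo=0,hi=.1),"sc",peak(sc,None,t0,t1,lo=0,hi=.1),"top",peak(tp,None,t0,t1,lo=0,hi=.1))
st=lambda F,S:cv2.resize(np.vstack([strip(F,S,.06,.12,nt=60)]).astype(np.uint8),(720,180))
cv2.imwrite("pics/st.png",np.vstack([st(f,s),st(sc,None),st(tp,None)]))
E
```

```text
w (-0.11079547885511586, 39.4427490234375) sc (-0.10743556501286035, 25.04749298095703) top (-0.10753888842465023, 21.480125427246094)
w (-0.11080022440983944, 39.111907958984375) sc (-0.10752039855828284, 21.536659240722656) top (-0.1075678980749778, 18.121231079101562)
w (-0.11081059776793381, 36.27333450317383) sc (-0.10787580089458215, 18.30396270751953) top (-0.10782981266212036, 14.49188232421875)
ptr w (0.06112227643143934, 50.31535720825195) sc (0.062857364374655, 10.254402160644531) top (0.06349222926113614, 20.3631591796875)
ptr w (0.061048334679574226, 53.107017517089844) sc (0.06243005304080639, 14.634078979492188) top (0.06349491223114517, 23.354721069335938)
ptr w (0.06090246501678114, 36.097991943359375) sc (0.06204640864866254, 19.848793029785156) top (0.06348137307416317, 23.18920135498047)
```

View pics/st.png

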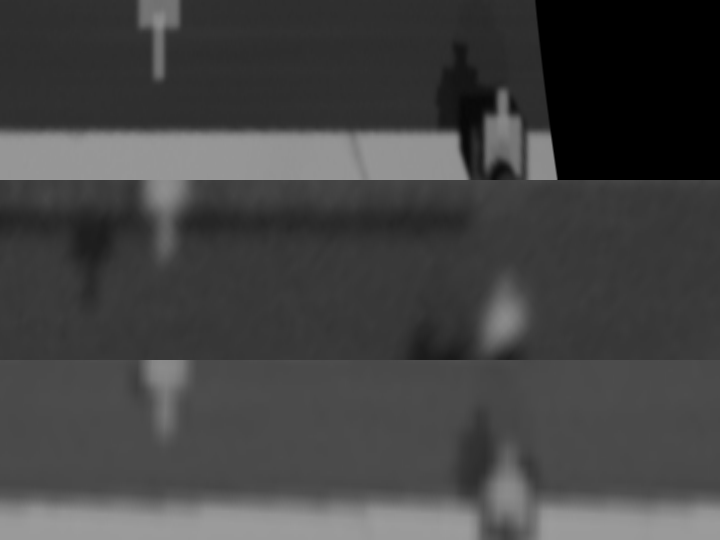

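```bash
cat >> h.py <<'E'
TT=-.041; ZP=.064
def go(s,vel,t=TT,z=ZP): env.move_linear(W(t,s,z),vel=vel)
def meas():
    s=status.read_state(); f=vision.grab_frame("wrist")
    return s["time_s"],peak(f,s,.076,.084)
def measS(): 
    t=status.read_state()["time_s"]; f=vision.grab_frame("scene"); r=peak(f,None,.074,.08); return t,(r[0]-.0033,r[1])
def st(): 
    s=status.read_state(); print("t",round(s["time_s"],3),"tool",L(s["position"]).round(4),"F",s["wrist_force"].round(2))
E
python3 - <<'E'
from h import *
go(-.045,.2,z=.13); st(); go(-.04,.08); st(); go(-.008,.06); st()
s=status.read_state(); f=vision.grab_frame("wrist");print(peak(f,s,.076,.084));cv2.imwrite("pics/w2.png",f["image"][:,:,::-1]); print(measS()); st()
E
```

```text
t 4.775 tool [-0.0407 -0.0458  0.1305] F [ 0.94 -1.4   1.03]
t 5.75 tool [-0.0408 -0.0401  0.0644] F [-0.25  0.69  0.61]
t 6.433 tool [-0.041  -0.0082  0.064 ] F [0.41 0.1  0.22]
(0.13513436024582218, 20.474109649658203)
(6.4833, (-0.11045509605802242, 27.719505310058594))
t 6.533 tool [-0.041  -0.0084  0.064 ] F [-0.48  0.02  0.01]
```

View pics/w2.png

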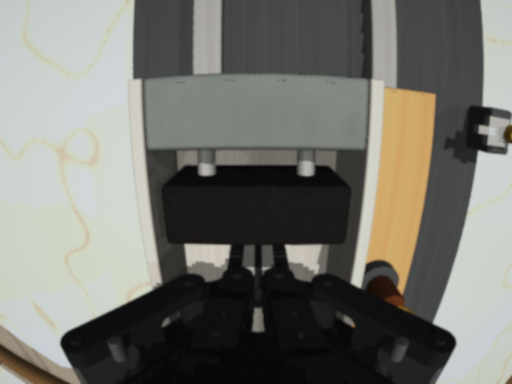

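The fingers are centred in the pocket at column 258 and sit just short of the left buffer (front edge at row 243). Launching now.

```bash
python3 - <<'E'
from h import *
go(.047,.022); st()
for i in range(3): print(measS())
E
```

```text
t 9.183 tool [-0.041   0.0469  0.064 ] F [-1.21  0.17  0.25]
(9.1833, (-0.013428221795325452, 23.71788787841797))
(9.2333, (-0.010770238022624251, 23.97649383544922))
(9.2833, (-0.007426761736733914, 24.435043334960938))
```

```bash
python3 - <<'E'
from sim import *
for kind in ["mj","cos"]:
  for m in [1.7,2,2.4,2.9,3.4]:
    for g in [.003,.006,.009]:
      print(kind,m,g,sim(m,kind,g,.055,.022,tend=2.65))
E
```

```text
mj 1.7 0.003 (1.64, np.float64(0.038), np.float64(0.0691), np.float64(0.0105), np.float64(0.103), np.float64(0.0566))
mj 1.7 0.006 (1.7, np.float64(0.037), np.float64(0.0712), np.float64(0.0114), np.float64(0.1), np.float64(0.0592))
mj 1.7 0.009 (1.76, np.float64(0.0358), np.float64(0.0717), np.float64(0.012), np.float64(0.096), np.float64(0.0603))
mj 2 0.003 (1.7, np.float64(0.0402), np.float64(0.0698), np.float64(0.0117), np.float64(0.103), np.float64(0.0597))
mj 2 0.006 (1.76, np.float64(0.0389), np.float64(0.0713), np.float64(0.0126), np.float64(0.099), np.float64(0.0616))
mj 2 0.009 (1.82, np.float64(0.0374), np.float64(0.0714), np.float64(0.0131), np.float64(0.094), np.float64(0.0623))
mj 2.4 0.003 (1.78, np.float64(0.0424), np.float64(0.0702), np.float64(0.0132), np.float64(0.101), np.float64(0.0623))
mj 2.4 0.006 (1.84, np.float64(0.0409), np.float64(0.071), np.float64(0.014), np.float64(0.097), np.float64(0.0636))
mj 2.4 0.009 (1.89, np.float64(0.0392), np.float64(0.0706), np.float64(0.0144), np.float64(0.091), np.float64(0.0636))
mj 2.9 0.003 (1.86, np.float64(0.0445), np.f
[... 1748 characters left out ...]
1.8, np.float64(0.0407), np.float64(0.06), np.float64(0.0122), np.float64(0.09), np.float64(0.0541))
cos 2.9 0.006 (1.87, np.float64(0.0396), np.float64(0.0609), np.float64(0.0129), np.float64(0.086), np.float64(0.0555))
cos 2.9 0.009 (1.94, np.float64(0.0382), np.float64(0.0609), np.float64(0.0134), np.float64(0.081), np.float64(0.0559))
cos 3.4 0.003 (1.88, np.float64(0.0429), np.float64(0.0601), np.float64(0.0134), np.float64(0.088), np.float64(0.0556))
cos 3.4 0.006 (1.95, np.float64(0.0414), np.float64(0.0607), np.float64(0.0141), np.float64(0.084), np.float64(0.0565))
cos 3.4 0.009 (2.02, np.float64(0.0398), np.float64(0.0603), np.float64(0.0145), np.float64(0.078), np.float64(0.0565))
```

```bash
python3 - <<'E'
from h import *
go(-.069,.3); st()
print(meas()); s=status.read_state(); f=vision.grab_frame("wrist");print(s["time_s"],peak(f,s,.076,.084));print(peak(f,s,.093,.099,lo=0,hi=.1));cv2.imwrite("pics/w3.png",f["image"][:,:,::-1]); st()
import pickle;pickle.dump((f,s),open("w3.pkl","wb"))
E
```

```text
t 9.867 tool [-0.0411 -0.0696  0.064 ] F [-0.18  1.33 -0.39]
(9.8667, (0.027199621251590974, 57.741058349609375))
9.9167 (0.029745286752304187, 58.3380241394043)
(0.07929289224867483, 62.08208465576172)
t 9.967 tool [-0.0409 -0.0681  0.064 ] F [0.37 1.06 0.46]
```

View pics/w3.png

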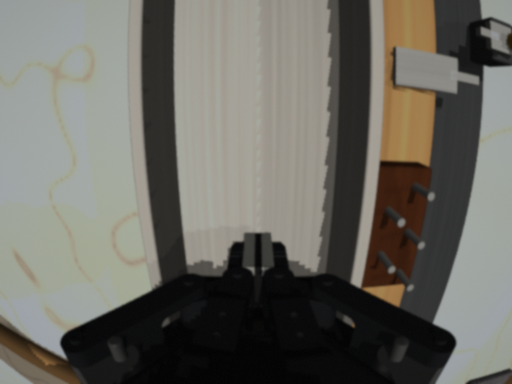

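```bash
cat > sim2.py <<'E'
import numpy as np
from sim import prof
def br(m,v0,gap,t0,Ld,vel,tend=6,k=18,d=.4,b=.2,c=.008,dt=.001,log=()):
    x=-gap;v=v0;out=[]
    T=Ld/vel
    for i in range(int(tend/dt)):
        t=i*dt;F=prof("mj",Ld,T,t-t0) if t>t0 else 0;vF=(F-(prof("mj",Ld,T,t-dt-t0) if t-dt>t0 else 0))/dt
        comp=x-F
        f=max(0,k*comp+d*(v-vF)) if comp>0 else 0
        for l in log:
            if abs(t-l)<dt/2: out.append((round(x,4),round(v,4)))
        fr=b*v+c*np.sign(v)
        vn=v-(f+fr)/m*dt
        if f==0 and vn*v<=0: vn=0
        v=vn
        x+=v*dt
    return round(x,4),round(v,4),out
if __name__=="__main__":
  for t0 in [.4,.45,.5,.55,.6,.65]:
    print(t0,[br(m,.055,.008,t0,.06,.12) for m in [1.9,2.2,2.5,2.8]])
  print([br(m,.055,.008,9,.06,.12,log=(.2,.3,.4))[2] for m in [1.9,2.2,2.5,2.8]])
E
python3 sim2.py
```

```text
0.4 [(np.float64(0.0464), 0, []), (np.float64(0.0584), 0, []), (np.float64(0.0461), np.float64(-0.0028), []), (np.float64(0.0347), np.float64(-0.0064), [])]
0.45 [(np.float64(0.0275), 0, []), (np.float64(0.0418), 0, []), (np.float64(0.0591), 0, []), (np.float64(0.0519), np.float64(-0.0026), [])]
0.5 [(np.float64(0.017), 0, []), (np.float64(0.0247), 0, []), (np.float64(0.0364), 0, []), (np.float64(0.0513), 0, [])]
0.55 [(np.float64(0.0139), 0, []), (np.float64(0.0173), 0, []), (np.float64(0.0221), 0, []), (np.float64(0.0311), 0, [])]
0.6 [(np.float64(0.0039), 0, []), (np.float64(0.0128), 0, []), (np.float64(0.018), 0, []), (np.float64(0.0206), 0, [])]
0.65 [(np.float64(-0.0119), 0, []), (np.float64(-0.0), 0, []), (np.float64(0.01), 0, []), (np.float64(0.0172), 0, [])]
[[(np.float64(0.0028), np.float64(0.0518)), (np.float64(0.0076), np.float64(0.0448)), (np.float64(0.0116), np.float64(0.034))], [(np.float64(0.0028), np.float64(0.0522)), (np.float64(0.0077), np.float64(0.0461)), (np.float64(0.0119), np.float64(0.0366))], [(np.float64(0.0028), np.float64(0.0525)), (np.float64(0.0078), np.float64(0.0471)), (np.float64(0.0121), np.float64(0.0386))], [(np.float64(0.0028), np.float64(0.0528)), (np.float64(0.0079), np.float64(0.0479)), (np.float64(0.0123), np.float64(0.0402))]]
```

```bash
python3 - <<'E'
from h import *
env.pause(.25); 
for i in range(4): print(meas())
st()
E
```

```text
(10.2167, (0.045475941089102405, 66.32560729980469))
(10.2667, (0.04783715820125722, 66.63395690917969))
(10.3167, (0.04991320539351121, 66.61381530761719))
(10.3667, (0.05170716966265015, 65.95348358154297))
t 10.417 tool [-0.041  -0.0688  0.064 ] F [0.19 0.27 0.5 ]
```

```bash
cat > fit.py <<'E'
from sim2 import br
import numpy as np
from scipy.optimize import least_squares
T=np.array([9.8667,9.9167,10.2167,10.2667,10.3167,10.3667])-9.867
X=np.array([.0272,.02975,.04548,.04784,.04991,.05171])
T[0]=0
def mod(p):
    m,v0,xc,x0=p
    o=br(m,v0,xc-x0,99,.06,.12,tend=.6,log=[round(t,3) for t in T])[2]
    return np.array([a[0] for a in o])+xc
r=least_squares(lambda p:np.r_[(mod(p)-X)/.0004,(p[0]-2.3)/.4,(p[2]-.0405)/.002],[2.3,.055,.0405,.0272],diff_step=.01)
m,v0,xc,x0=r.x;print(r.x,r.fun)
for m_ in [m*.9,m,m*1.1]:
  for t0 in [.55,.6,.65,.7,.75]:
    for Ld,vel in [(.06,.12)]:
      a=br(m_,v0,xc-x0,t0,Ld,vel,log=[.55,t0]);b=br(m_,v0,xc-x0,t0,Ld,vel,log=[t0+.7])
      print(round(m_,2),t0,"final tip",round(a[0]+xc,4),a[2],"v+.7",b[2])
E
python3 fit.py
```

```text
[2.32202422 0.05401122 0.04019179 0.02715005] [-0.02053154  0.10446846 -0.22053154 -0.12053154 -0.04553154  0.20446846
  0.05506055 -0.15410631]
2.09 0.55 final tip 0.0749 [(np.float64(0.013), np.float64(0.0284)), (np.float64(0.013), np.float64(0.0284))] v+.7 [(np.float64(0.0224), np.float64(0.0105))]
2.09 0.6 final tip 0.0608 [(np.float64(0.013), np.float64(0.0284)), (np.float64(0.0142), np.float64(0.022))] v+.7 [(np.float64(0.0189), np.float64(0.0037))]
2.09 0.65 final tip 0.0562 [(np.float64(0.013), np.float64(0.0284)), (np.float64(0.0152), np.float64(0.0152))] v+.7 [(np.float64(0.016), 0)]
2.09 0.7 final tip 0.0501 [(np.float64(0.013), np.float64(0.0284)), (np.float64(0.0158), np.float64(0.0082))] v+.7 [(np.float64(0.0125), np.float64(-0.0045))]
2.09 0.75 final tip 0.037 [(np.float64(0.013), np.float64(0.0284)), (np.float64(0.016), np.float64(0.0011))] v+.7 [(np.float64(0.0085), np.float64(-0.0102))]
2.32 0.55 final tip 0.0866 [(np.float64(0.0133), np.float64(0.0306)), (np.float64(0.0133), np.float64(0.0306))] v+.7 [(np.float64(0.0248), np.float64(0.0135))]
2.32 0.6 final tip 0.0
[... 697 characters left out ...]
(0.0136), np.float64(0.0324))] v+.7 [(np.float64(0.0268), np.float64(0.0161))]
2.55 0.6 final tip 0.0774 [(np.float64(0.0136), np.float64(0.0324)), (np.float64(0.0151), np.float64(0.0269))] v+.7 [(np.float64(0.0239), np.float64(0.0099))]
2.55 0.65 final tip 0.0628 [(np.float64(0.0136), np.float64(0.0324)), (np.float64(0.0163), np.float64(0.0209))] v+.7 [(np.float64(0.0206), np.float64(0.0036))]
2.55 0.7 final tip 0.0581 [(np.float64(0.0136), np.float64(0.0324)), (np.float64(0.0172), np.float64(0.0147))] v+.7 [(np.float64(0.0179), 0)]
2.55 0.75 final tip 0.0516 [(np.float64(0.0136), np.float64(0.0324)), (np.float64(0.0177), np.float64(0.0082))] v+.7 [(np.float64(0.0146), np.float64(-0.0046))]
```

```bash
python3 - <<'E'
from h import *
env.pause(.09); go(-.009,.12); st(); print(meas()); env.pause(.3); print(meas(),measS()); env.pause(.3)
print(meas(),measS());st()
E
```

```text
t 11.158 tool [-0.041  -0.0098  0.064 ] F [-0.35  0.1   0.21]
(11.1583, (0.052377536369436636, 61.630855560302734))
(11.5083, (0.05193093581744169, 61.331356048583984)) (11.5583, (0.05120706604311323, 21.553146362304688))
(11.9083, (0.051792619537985786, 60.95926284790039)) (11.9583, (0.051660318644022735, 21.389801025390625))
t 12.008 tool [-0.041 -0.009  0.064] F [-0.22 -0.13  0.25]
```

```bash
python3 - <<'E'
from h import *
s=status.read_state(); f=vision.grab_frame("wrist"); g=vision.grab_frame("scene")
print(peak(f,s,.076,.084),[peak(f,s,a,a+.006,lo=.0,hi=.1) for a in (.09,.093,.098)])
print(peak(g,None,.074,.08),[peak(g,None,a,a+.006,lo=.0,hi=.1) for a in (.09,.093,.098)])
A=cv2.resize(f["image"][60:200,400:512,::-1],None,fx=3.5,fy=3.5,interpolation=2)
sv=lambda F,S:cv2.resize(strip(F,S,.06,.12,nt=60).astype(np.uint8),(720,180))
cv2.imwrite("pics/st4.png",np.vstack([sv(f,s),sv(g,None)]));cv2.imwrite("pics/w4.png",f["image"][:,:,::-1]);st()
E
```

```text
(0.051779597273003075, 60.95122146606445) [(0.06131459842543344, 54.568359375), (0.061338923482810816, 49.75242614746094), (0.061804136730970544, 28.452011108398438)]
(0.05453047256254644, 21.52782440185547) [(0.06294090277896983, 10.890388488769531), (0.06255693625545714, 16.385276794433594), (0.06249518097029359, 22.311508178710938)]
t 12.108 tool [-0.041 -0.009  0.064] F [0.62 0.38 1.3 ]
```

View pics/w4.png

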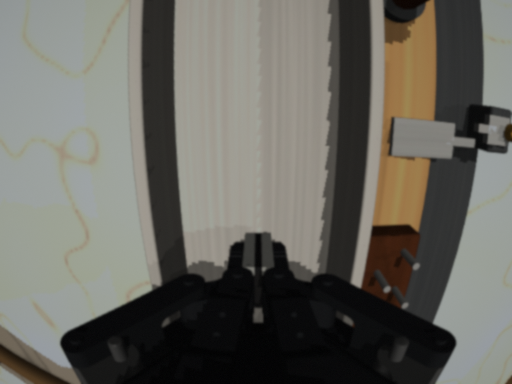

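View pics/st4.png

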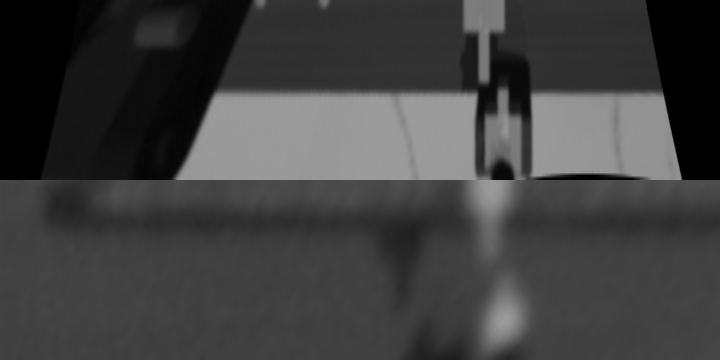

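```bash
cat > sim3.py <<'E'
import numpy as np
from sim import prof
def nud(m,gap,Ld,vel,hold,R,rvel,k=18,d=.4,b=.2,c=.008,dt=.001,tend=8):
    T=Ld/vel;x=v=0;ts=0
    Fp=lambda t: prof("mj",Ld,T,t) if t<T+hold else Ld-prof("mj",R,R/rvel,t-T-hold)
    F0=0
    for i in range(int(tend/dt)):
        t=i*dt;F=Fp(t);vF=(F-F0)/dt;F0=F
        comp=F-gap-x
        f=max(0,k*comp+d*(vF-v)) if comp>0 else 0
        net=f-b*v
        if v==0 and abs(net)<=c: vn=0
        else:
            sg=np.sign(v) if v!=0 else np.sign(net)
            vn=v+(net-c*sg)/m*dt
            if v!=0 and vn*v<0 and abs(net)<c: vn=0
        v=vn;x+=v*dt
        if abs(v)>1e-6: ts=t
    return round(x*1e3,1),round(ts,1)
if __name__=="__main__":
  for Ld,vel,R,rv in [(.008,.02,.04,.1),(.010,.02,.04,.1),(.012,.02,.04,.1),(.010,.015,.04,.1),(.012,.015,.04,.1),(.014,.01,.04,.1),(.012,.01,.04,.1),(.010,.01,.04,.1),(.012,.006,.04,.1),(.015,.006,.04,.1),(.015,.005,.04,.1)]:
    print(Ld,vel,[nud(m,g,Ld,vel,.15,R,rv) for m in (2.1,2.5) for g in (.002,.003,.004,.005,.006)],[nud(2.3,.004,Ld,vel,.15,R,rv,c=c) for c in (.006,.011)])
E
python3 sim3.py
```

```text
0.008 0.02 [(np.float64(23.1), 3.7), (np.float64(15.7), 3.1), (np.float64(9.7), 2.6), (np.float64(5.1), 2.0), (np.float64(2.0), 1.4), (np.float64(21.7), 3.9), (np.float64(14.6), 3.3), (np.float64(8.9), 2.7), (np.float64(4.6), 2.1), (np.float64(1.8), 1.5)] [(np.float64(12.2), 3.3), (np.float64(6.7), 2.0)]
0.01 0.02 [(np.float64(42.5), 4.8), (np.float64(32.8), 4.3), (np.float64(24.0), 3.8), (np.float64(16.5), 3.3), (np.float64(10.2), 2.7), (np.float64(41.1), 5.2), (np.float64(31.4), 4.6), (np.float64(22.7), 4.1), (np.float64(15.4), 3.5), (np.float64(9.4), 2.8)] [(np.float64(29.7), 4.9), (np.float64(17.6), 3.1)]
0.012 0.02 [(np.float64(65.6), 5.9), (np.float64(54.3), 5.4), (np.float64(43.6), 5.0), (np.float64(33.7), 4.5), (np.float64(24.8), 4.0), (np.float64(65.2), 6.4), (np.float64(53.4), 5.9), (np.float64(42.5), 5.4), (np.float64(32.5), 4.8), (np.float64(23.7), 4.2)] [(np.float64(53.6), 6.4), (np.float64(33.2), 4.1)]
0.01 0.015 [(np.float64(44.8), 5.1), (np.float64(35.1), 4.6), (np.float64(26.2), 4.1), (np.float64(18.2), 3.6), (np.float64(11.4), 3.0), (np.float64(44.6), 5.5), (np.floa
[... 1636 characters left out ...]
.float64(24.2), 5.2)] [(np.float64(42.5), 6.6), (np.float64(27.8), 4.6)]
0.015 0.006 [(np.float64(48.3), 6.0), (np.float64(46.6), 6.0), (np.float64(43.8), 5.9), (np.float64(40.2), 5.8), (np.float64(36.0), 5.7), (np.float64(55.1), 6.8), (np.float64(52.6), 6.8), (np.float64(49.0), 6.7), (np.float64(44.6), 6.5), (np.float64(39.7), 6.3)] [(np.float64(55.9), 7.5), (np.float64(37.7), 5.3)]
0.015 0.005 [(np.float64(37.8), 5.6), (np.float64(37.3), 5.7), (np.float64(35.7), 5.7), (np.float64(33.4), 5.7), (np.float64(30.4), 5.6), (np.float64(43.7), 6.4), (np.float64(42.6), 6.5), (np.float64(40.5), 6.4), (np.float64(37.5), 6.4), (np.float64(33.8), 6.2)] [(np.float64(45.7), 7.1), (np.float64(31.2), 5.2)]
```

Carriage is at rest, 8 to 9.5 mm short of the pointer. That is inside tolerance but tight, so I'll give it a very light nudge.

```bash
python3 - <<'E'
from h import *
go(.13,.2); print(measS()); go(.1562,.04); st(); print(measS())
go(.1642,.02); st(); go(.115,.12); st()
for i in range(4): print(measS()); env.pause(.15)
st()
E
```

```text
(12.95, (0.0515961212230016, 20.65740203857422))
t 13.808 tool [-0.041  0.156  0.064] F [-1.69  0.18 -0.19]
(13.8083, (0.05127836979485818, 21.165115356445312))
t 14.408 tool [-0.041   0.1642  0.064 ] F [-0.09  0.16  0.1 ]
t 14.967 tool [-0.0409  0.1155  0.064 ] F [0.35 0.02 0.2 ]
(14.9667, (0.054743735703489685, 20.295326232910156))
(15.1667, (0.05571943695744411, 21.03087615966797))
(15.3667, (0.05569149286374524, 21.417564392089844))
(15.5667, (0.05617141036197623, 20.732582092285156))
t 15.767 tool [-0.041  0.115  0.064] F [-0.25 -0.26 -0.33]
```

Moving gently at a few mm/s. I'll centre the finger in the pocket, lift it clear and watch.

```bash
python3 - <<'E'
from h import *
go(.05,.12); print(measS()); go(.05,.1,z=.19); st()
def both():
    s=status.read_state(); f=vision.grab_frame("wrist"); g=vision.grab_frame("scene")
    print(round(s["time_s"],2),"wrist",round(peak(f,s,.076,.084,lo=.02,hi=.1)[0]-peak(f,s,.092,.098,lo=.02,hi=.1)[0],4),"scene",round(peak(g,None,.074,.08,lo=.02,hi=.1)[0]-peak(g,None,.093,.099,lo=.02,hi=.1)[0],4)); return f
both(); env.pause(1.4); both(); env.pause(1.5); f=both(); cv2.imwrite("pics/w5.png",f["image"][:,:,::-1]); st()
E
```

```text
(16.4583, (0.05616623132389174, 21.01233673095703))
t 17.917 tool [-0.0412  0.05    0.1895] F [ 0.8  -0.08 -0.39]
17.92 wrist -0.0057 scene -0.0031
19.42 wrist -0.0057 scene -0.0031
21.02 wrist -0.0057 scene -0.0031
t 21.117 tool [-0.041  0.05   0.19 ] F [ 0.13 -0.09  0.05]
```

View pics/w5.png

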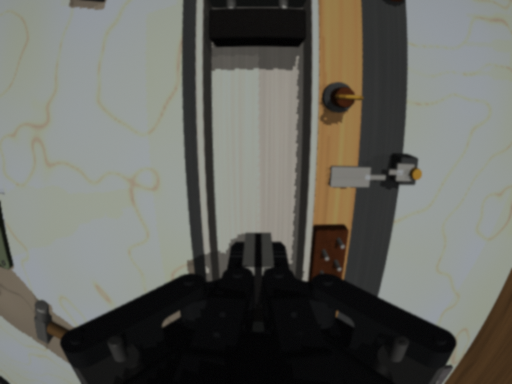

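The blade at about (375,177) now stands almost in line with the pointer at about (390,170). Nothing has moved for more than 3 s and the hand is clear above it, so I'm handing in.

```bash
python3 - <<'E'
from h import *
env.pause(.5); env.job_done(); print(status.read_state()["time_s"])
E
```

```text
the job is handed in; nothing more can be done
the job is handed in; nothing more can be done
```

The carriage stands at rest in line with the pointer, within the 12 mm tolerance. The hand is clear above it, and I handed the job in after about 21.6 s.

- **What I did:** I pushed gently on the left buffer, which set the carriage rolling at about 6 cm/s. I then caught it on the right buffer and withdrew when it had nearly stopped. It came to rest 8 to 9.5 mm short, so I gave it one light nudge left and lifted the closed fingers to 19 cm.
- **Final position:** The index tip is about 3 mm (scene camera) to 6 mm (wrist camera) short of the pointer. The two cameras disagree by 2.6 mm, but both are inside 12 mm. Neither reading changed over the last 3.1 s.
- **Not measured directly:** I had no direct reading of contact force or buffer travel. I planned for the buffers to go in about 17 mm at most and forces to stay well under 1 N. The carriage stayed well away from both end stops, and I saw nothing else on the bench disturbed, though I did not check each item at the end.

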